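Plug in the interlock relay, draw the sagging bolt, hold the gate ajar

TASK

Set up the interlock check on the small guard gate: plug the relay upright and fully home into its socket block and let go of it. Then take the bolt's knob, lift the sagging bolt so that its head clears the keeper's bent-up lip while you draw it back out of the keeper without forcing it, and swing the self-closing gate about 30 degrees open, away from the robot. Finish still holding the gate ajar there by the drawn bolt's knob, at rest, with the relay left plugged in and the loose connector and the gauge block undisturbed.

Things in the scene. Friction and masses are not known exactly. Their poses are not given: they have to be found in the camera images.
- relay_mid (a point): Centre of the relay, a plain block 20 x 15 x 28 mm standing on end (28 mm tall) on the surface, weight about 30 g. Its own x runs along the 20 mm width, its y along the 28 mm height (points up), its z along the 15 mm thickness. Either way round fits the socket.
- socket_mouth (a point): Centre of the rectangular well in the top face (20 mm high) of the relay socket, a fixed grey block 46 x 40 mm with 12 mm high terminal steps at both ends (78 mm in all). The well is 22 mm along the point's x, 17 mm along y, 10 mm deep, edges chamfered 2 mm. The relay's 20 mm width goes along the well's x; fully home its centre is 4 mm above this point (18 mm stands proud).
- gate_unit: Fixed guard-gate sample: base plate 80 x 236 x 8 mm, hinge post at its +y end, latch post (86 mm high) at its -y end, between them a gate 156 mm wide and 88 mm high in the plane x = 0, bolt along its top. Origin on the underside in the gate's plane; x points away from the robot (the way the gate opens), y from latch post to hinge post. Hinge line at x = 0, y = +0.100.
- knob (a point): Grip point of the bolt's knob, a black upright cylinder 18 mm in diameter (21 mm in its top 4 mm), 41 mm tall, centred 1 mm below this point, which starts 155 mm above the surface. The bolt guides beside it are 128 mm high: keep fingertips above 130 mm. The knob may turn in the fingers as the gate swings. The point's y points to the hinge, the way the bolt is drawn.
- keeper_lip (a point): Middle of the top edge of the keeper's bent-up lip (97.5 mm above the surface), 4.5 mm thick, on the gate side of the latch post. The keeper has a cheek on either side, 30 mm long and reaching to 120 mm, that stops the bolt's 22 mm head, and so the gate, until the bolt is drawn.
- gate_hinge (a point): Point on the gate's upright hinge line, 100 mm above the surface. Horizontal distance to the knob: 118 mm with the bolt shot, less the amount it is drawn.
- bolt_draw (a joint): How far the bolt is drawn, m: 0 fully shot, 0.045 fully back; slides along the gate, towards the hinge (about 1 N friction). Unlifted, its head catches the lip at about 0.006 to 0.009. Lifted, it passes over; it is clear of the keeper from 0.031 on.
- bolt_lift (a joint): How far the bolt is lifted in its worn guides, m: 0 sagging (it falls back by its weight, about 1.6 N), 0.014 fully up. The head clears the lip from 0.006; 0.010 is comfortable.
- gate_angle (a joint): Opening angle of the gate, rad: 0 shut, grows as it swings away from the robot (+x of gate_unit; anticlockwise from above), stop at 0.9. A spring shuts it: 0.12 N m when shut, 0.2 N m at 0.52.
- gate: The gate, aluminium frame with clear pane, carrying the bolt; origin on the hinge line at the base's underside, its y axis points from the free edge to the hinge.
- bolt: The bolt: a steel rod of 10 mm with a head 22 mm in diameter and 16 mm thick at its latch end and the upright knob. Origin on the rod's axis under the knob, 52 mm below knob.
- keeper: The keeper on the latch post: plate, two cheeks and the lip. Its frame equals gate_unit's.
- relay: The relay's body; origin in the middle of one 20 x 28 mm side face, axes as for relay_mid.
- harness_plug: Bystander: loose dark connector block 30 x 32 x 20 mm lying on the surface; origin in the middle of its underside. Leave alone.
- gauge_blk: Bystander: loose gauge block 10 x 35 x 30 mm standing on the surface at the right; origin in the middle of its underside. Leave alone.
Not all that is in view belongs to the job. What is shaped like the relay but red is not meant.

How it is judged:
On the way, in this order (a step that is already met when the one before it is completed fails the run):
1. the relay is plugged fully home in the socket and let go (horizontal distance between relay_mid and socket_mouth below 0.004 m and z of relay_mid in the frame of socket_mouth below 0.0065 m and angle between relay_mid's own y axis and vertical below 0.12 rad and contact force between the fingers and relay below 0.1 N), for 0.2 s.
2. the bolt is drawn clear of the keeper (value of joint bolt_draw above 0.03 m), for 0.1 s.
At the end, for the whole second after the job is handed in: The fingers hold the drawn bolt's knob (contact over 0.5 N, bolt drawn over 20 mm) and keep the gate at rest between 0.35 and 0.72 rad (20 to 41 degrees) open; the relay stands in the socket within 2.5 mm of full depth and 4 mm of centre, tilted less than 0.12 rad, untouched (all of step 1 and value of joint gate_angle between 0.35 and 0.72 rad and velocity of joint gate_angle between -0.06 and 0.06 rad/s and value of joint bolt_draw above 0.02 m and contact force between the fingers and bolt above 0.5 N); the arm keeps its last pose, push and grip.
It fails at once if the bolt is forced against the keeper (over 40 N) (contact force between bolt and keeper above 40 N).
It fails at once if the loose connector is shifted by more than 20 mm (distance of harness_plug from where it was at the start of the episode above 0.02 m).
It fails at once if the gauge block is shifted by more than 20 mm (distance of gauge_blk from where it was at the start of the episode above 0.02 m).
It also fails if it takes over 69 s, if anything falls off the work surface, if the arm or the gripper's body presses on something with over 40 N, if the wrist force passes 120 N, or if a joint passes its speed limit or range.

ROBOT

A 6-joint arm with a two-finger parallel gripper is mounted at the origin on a cart in front of the work surface, level with it; the furniture and walls round the work are solid. World frame = base frame: x ahead of the robot, y to its left, z up, the work surface at z = 0. Lengths are in m, angles in rad, forces in N, time in s.
With the tool pointing down it reaches from about 0.35 to 0.775 m from the base axis. Payload 7.3 kg.
Tool frame: the origin (TCP) lies at the very end of the fingers, on their centre line; the grasp point (between the pads) lies 19 mm behind it; z points along the fingers, y is the line along which they close (so a half turn about z gives the same grasp; the last joint's range is limited). The gripper opens to 92 mm and grips with 3 to 60 N. Pads are 19 mm wide; open, the fingers measure 130 mm over their backs; the gripper's body (75 mm by 190 mm) begins 47 mm behind the grasp point.
Start: joints at [-0.82, 0.342, 1.524, -0, 1.275, -0.146], TCP at [0.41, -0.328, 0.227] pointing down, gripper open.
Joint ranges: [-2.53, 2.53], [-0.77, 2.02], [0.04, 2.7], [-1, 4.14], [0.28, 2.66], [-3.11, 3.11]. Speed limits (rad/s): [2.57, 2.57, 3.14, 3.14, 3.14, 3.14].

INTERFACE

Orientations are given as [roll, pitch, yaw] about the fixed x, y, z axes, in that order (R = Rz(yaw) Ry(pitch) Rx(roll)).
In Python, from cell import * gives the robot as it stands.
- The arm moves only by the tool step_arm, never from a script. Its argument "commands" is a list of rows, each a list of 7 numbers: the opening, from 0 (shut) to 1 (fully open), then the shift along the world's x, y, z in cm, then the turn, a rotation vector about the world's x, y, z in rad. A call has 1 to 5 rows; each row is the pose to reach, as a shift and turn from the pose commanded when the call began; what a row does not reach only later rows make up. A row lasts 1/12 s, in which the tool goes at most 41.7 mm and 7.16 degrees, less where a joint would pass 70% of its speed; a pose out of reach is approached as far as the arm can. A call with a gripper value outside its range is refused whole. The fingers move at their own pace and stop on an object; "grip_force" is the grip in N (left out, the last holds). Time passes only in rows, so rows that repeat a pose let the fingers close. It gives the time, the measured TCP pose, the force, the opening and the grip force at its end, in the units of the state.
- observe(): the state, without advancing time (a new reading comes with each control period).
- read_camera(name): name is "scene" or "top"; returns the picture (400x640x3 uint8, red, green, blue); there is no depth.
- camera_model(name): a dict with "vfov" (degrees; the focal length in pixels is half the picture's height over the tangent of half this angle, whatever the lens; pixels are square), "cx", "cy" (the principal point, pixels), "k1" (the pictures are not rectified: a ray, as slopes to the right and down, at radius r is drawn at 1 + k1 r^2 times it, then the intrinsics apply), "world_to_cam" (4x4, takes a point from world to camera coordinates). Camera axes: x right, y up, looking along -z (the intrinsics and any distortion apply to the point x, -y, -z); pixel columns grow to the right and rows downward; lengths in m; the calibration is good to about 2 mm. A picture is of the moment at which its call begins. camera_model takes no time and is no camera call.
- hand_in(): hands the job in; it is judged then, once.
The state is a dict: "time": time; "qpos": joint angles; "qvel": joint speeds; "joint_efforts": joint torques, N m; "tool_pos": TCP position; "tool_rot": TCP orientation; "contact_force": force on the tool from outside, world axes, zero at the start; "torque": the same for the moment, N m; "opening": finger opening in m; "grip_force": force on a finger pad.
Only numpy, scipy, OpenCV 4.12 (cv2) and the standard library are available. Lean on these libraries where they do the work, as an engineer would, in place of code of your own. Each camera call takes 0.05 s, during which the arm holds its last target. There are 200 camera calls.

## Working session

There is one attempt and no reset: what is moved stays moved. The work goes in short steps, Python scripts to look and compute and a tool call to move; the robot and the scene stay as the last step left them, time stands still between calls to the robot, and variables do not carry over. Pictures are saved under pics/ and viewed, at most 10 in all, crops included, and the job is handed in when it is done.

Besides the shell and the picture viewer there is one more tool, called as a command line: name --pt "numbers of a row" for each row, then --argument value for the rest. step_arm: Moves the arm, as the interface text tells. Its arguments: {"type":"object","properties":{"commands":{"type":"array"},"grip_force":{"type":"number"}},"required":["commands"]}

```bash
mkdir -p pics
cat > h.py <<'E'
from cell import *
import numpy as np, cv2
def K(n):
    m=camera_model(n); f=200/np.tan(np.radians(m["vfov"])/2); return m,f
def ray(n,u,v):
    m,f=K(n); d=np.array([(u-m["cx"])/f,(v-m["cy"])/f]); s=d.copy()
    for _ in range(30): s=d/(1+m["k1"]*(s@s))
    W=np.linalg.inv(np.array(m["world_to_cam"])); 
    return W[:3,3], W[:3,:3]@np.array([s[0],-s[1],-1])
def atz(n,u,v,z):
    o,d=ray(n,u,v); return o+d*(z-o[2])/d[2]
def proj(n,p):
    m,f=K(n); c=(np.array(m["world_to_cam"])@np.append(p,1))[:3]; s=np.array([c[0],-c[1]])/-c[2]
    s=s*(1+m["k1"]*(s@s)); return s*f+[m["cx"],m["cy"]]
def save(n,name,crop=None,k=1):
    im=read_camera(n); cv2.imwrite("pics/raw_"+name,im[:,:,::-1])
    if crop: im=im[crop[1]:crop[3],crop[0]:crop[2]]
    im=cv2.resize(im,None,fx=k,fy=k,interpolation=cv2.INTER_CUBIC)
    cv2.imwrite("pics/"+name,im[:,:,::-1])
E
python3 - <<'E'
from h import *
save("scene","s0.png",k=1.25); save("top","t0.png",k=1.25)
for n in("scene","top"): m,f=K(n); print(n,f,m["cx"],m["cy"],m["k1"],np.linalg.inv(np.array(m["world_to_cam"])).round(3).tolist())
s=observe(); print(s["tool_pos"],s["tool_rot"],s["time"],s["opening"])
E
```

```text
scene 461.8157366809928 320.792122089821 200.47968006257832 -0.11745657555136754 [[0.16, 0.536, -0.829, -0.2], [-0.987, 0.09, -0.131, -0.282], [0.004, 0.839, 0.544, 0.595], [0.0, 0.0, 0.0, 1.0]]
top 396.6525820514253 321.4207124327601 203.60389023583963 -0.0563462784040504 [[0.008, 0.999, -0.044, 0.488], [-1.0, 0.008, 0.008, -0.189], [0.008, 0.044, 0.999, 0.95], [0.0, 0.0, 0.0, 1.0]]
[ 0.40997545 -0.32738926  0.22613209] [-3.14031166e+00 -2.06004950e-04  8.96773704e-01] 0.1 0.09186956414705522
```

View pics/s0.png

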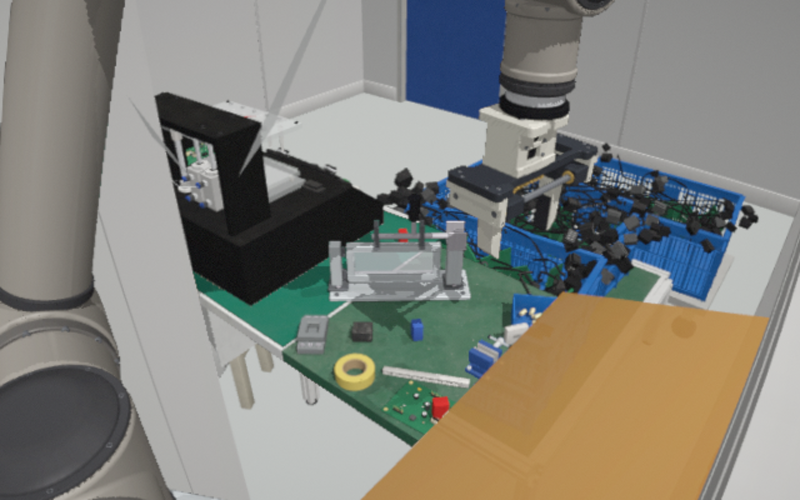

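View pics/t0.png

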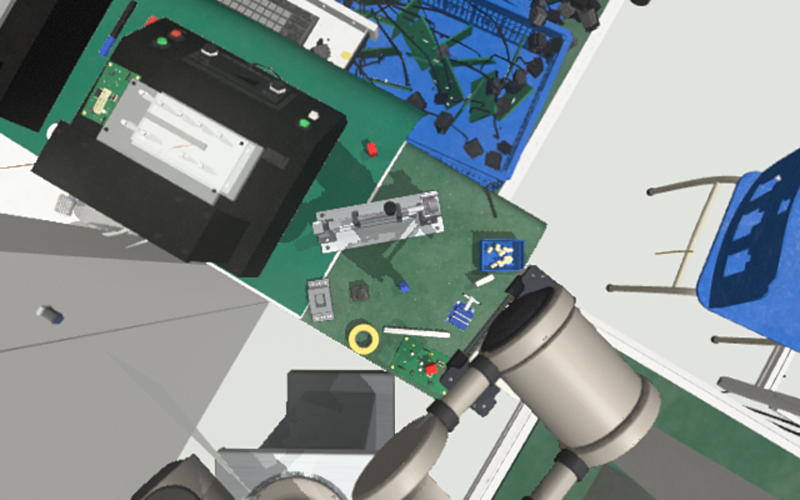

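Run:
```python
from h import *
t=cv2.imread("pics/raw_t0.png")[130:290,235:435]; s=cv2.imread("pics/raw_s0.png")[150:310,220:400]
a=cv2.resize(t,None,fx=4,fy=3.7,interpolation=cv2.INTER_CUBIC)
cv2.imwrite("pics/t1.png",cv2.resize(t,None,fx=3.7,fy=3.7,interpolation=cv2.INTER_CUBIC))
cv2.imwrite("pics/s1.png",cv2.resize(s,None,fx=3.7,fy=3.7,interpolation=cv2.INTER_CUBIC))
for n in "st":
    im=cv2.imread(f"pics/raw_{n}0.png"); hsv=cv2.cvtColor(im,cv2.COLOR_BGR2HSV)
    m=cv2.inRange(hsv,(108,120,50),(128,255,255)); k,l,st,c=cv2.connectedComponentsWithStats(m)
    print(n,[(st[i].tolist(),c[i].round(1).tolist()) for i in range(1,k) if 15<st[i][4]<600])
```

```text
s [([464, 152, 11, 7, 21], [468.2, 154.2]), ([329, 255, 9, 18, 139], [333.1, 263.7]), ([383, 273, 18, 12, 42], [392.5, 277.1]), ([373, 279, 21, 23, 285], [382.8, 290.0])]
t [([280, 1, 42, 15, 208], [303.1, 7.2]), ([320, 0, 8, 4, 20], [323.4, 1.0]), ([343, 0, 11, 7, 29], [349.1, 2.6]), ([436, 1, 13, 8, 57], [442.2, 4.5]), ([335, 3, 40, 32, 482], [353.6, 18.7]), ([376, 2, 24, 23, 70], [390.1, 13.9]), ([371, 6, 6, 9, 26], [373.6, 10.8]), ([292, 19, 22, 19, 204], [304.4, 30.2]), ([79, 29, 14, 16, 105], [85.3, 36.5]), ([397, 70, 8, 9, 31], [400.6, 74.0]), ([632, 125, 8, 6, 17], [635.3, 127.8]), ([627, 130, 13, 6, 21], [634.2, 133.1]), ([625, 137, 12, 8, 19], [629.7, 139.7]), ([623, 144, 12, 8, 25], [627.6, 147.5]), ([627, 150, 6, 8, 17], [628.6, 153.4]), ([617, 152, 10, 11, 38], [621.1, 156.8]), ([616, 180, 11, 12, 28], [619.8, 185.0]), ([384, 192, 35, 25, 543], [400.7, 204.5]), ([600, 207, 8, 8, 20], [604.0, 210.6]), ([319, 225, 8, 9, 52], [322.7, 229.1]), ([358, 242, 21, 22, 210], [367.7, 252.4])]
```

View pics/t1.png

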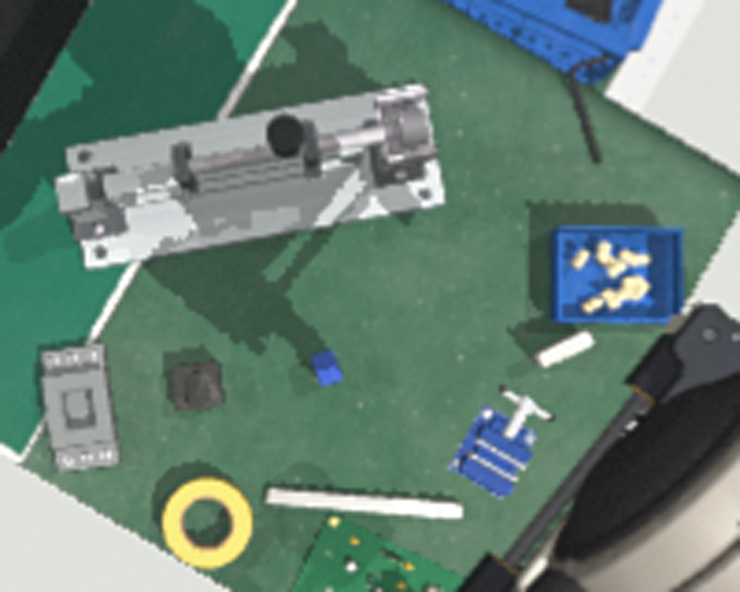

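View pics/s1.png

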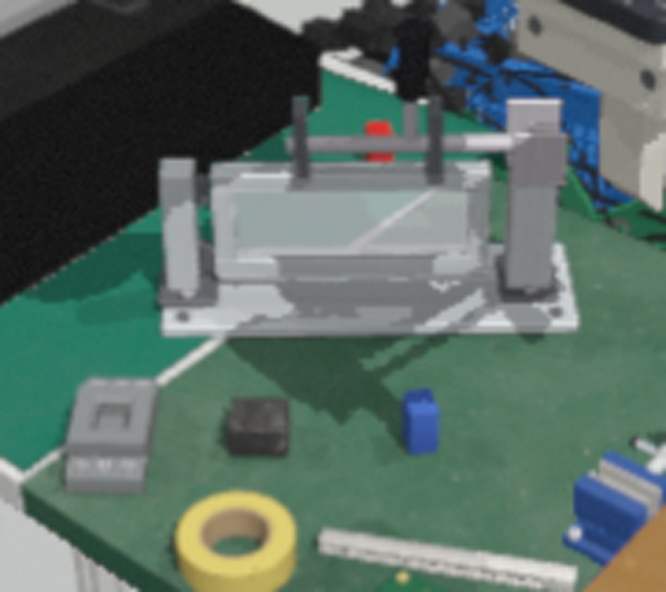

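```bash
cat > fit.py <<'E'
from h import *
from scipy.optimize import minimize
def box(cx,cy,yaw,parts):
    out=[]
    c,s=np.cos(yaw),np.sin(yaw)
    for (x0,x1,y0,y1,z0,z1) in parts:
        out.append([(cx+c*x-s*y,cy+s*x+c*y,z) for x in(x0,x1) for y in(y0,y1) for z in(z0,z1)])
    return out
def render(n,parts,win,S=8):
    u0,v0,u1,v1=win; im=np.zeros(((v1-v0)*S,(u1-u0)*S),np.uint8)
    for b in parts:
        p=np.array([proj(n,q) for q in b]); p=(p+0.5-[u0,v0])*S-0.5
        cv2.fillConvexPoly(im,cv2.convexHull(np.round(p*16).astype(np.int32)),255,shift=4)
    return cv2.resize(im,(u1-u0,v1-v0),interpolation=cv2.INTER_AREA)/255.
def fit(views,parts,x0):
    # views: (cam, mask float win, win)
    off=np.zeros(2)
    def cost(p):
        return sum(((render(n,box(p[0],p[1],p[2],parts),w)-m)**2).sum() for n,m,w in views)
    x0=np.array(x0); sim=np.array([x0]+[x0+d for d in np.diag([.006,.006,.25])])
    r=minimize(cost,x0,method="Nelder-Mead",options=dict(initial_simplex=sim,xatol=1e-4,fatol=1e-3)); return r.x,r.fun
E
python3 - <<'E'
from fit import *
T=cv2.imread("pics/raw_t0.png").astype(float); S=cv2.imread("pics/raw_s0.png").astype(float)
def soft(I,w,f,lo,hi):
    a=I[w[1]:w[3],w[0]:w[2]]; return np.clip((f(a)-lo)/(hi-lo),0,1)
blue=lambda a:a[...,0]-a[...,1]
wt=(314,220,332,238); ws=(322,248,346,278)
mt=soft(T,wt,blue,0,90); ms=soft(S,ws,blue,0,50)
R=[(-.01,.01,-.0075,.0075,0,.028)]
p=atz("top",322.7,229,.028); print("relay guess",p)
for nm,v in(("both",[("top",mt,wt),("scene",ms,ws)]),("top",[("top",mt,wt)]),("scene",[("scene",ms,ws)])):
    for y in(0.3,-1.2): print(nm,*[np.round(q,4) for q in fit(v,R,[p[0],p[1],y])])
z=lambda u,v:(235+u/3.7-.5+.135,130+v/3.7-.5+.135)
# socket: grey= low saturation
sat=lambda a:-(a.max(-1)-a.min(-1))
ws2=(236,250,266,286); wt2=(242,219,272,262)
g=lambda I,w:soft(I,w,sat,-35,-12)
SK=[(-.023,.023,-.02,.02,0,.02),(-.039,.039,-.02,.02,0,.012)]
p=atz("top",*z(79,407),.02); print("sock guess",p)
M=g(T,wt2); print((M>.5).astype(int).sum(1))
print(fit([("top",M,wt2)],SK,[p[0],p[1],0.1]))
for nm,u,v,h in(("TL",65,148,.008),("BL",85,268,.008),("BR",445,205,.008),("TR",425,85,.008),("knob",287,136,.1745),("gauge",566,350,.03),("plug",195,386,.02)): print(nm,atz("top",*z(u,v),h).round(4))
zs=lambda u,v:(220+u/3.7-.365,150+v/3.7-.365)
for nm,u,v,h in(("BL",162,335,.008),("BR",580,330,.008),("knobtop",413,22,.1745),("well",112,415,.02)): print("S",nm,atz("scene",*zs(u,v),h).round(4))
print("well top",atz("top",*z(78,407),.02))
E
```

```text
relay guess [ 0.46974193 -0.20030926  0.028     ]
both [ 0.47   -0.2004  0.2892] 9.6565Traceback (most recent call last):
  File "<stdin>", line 11, in <module>
  File "fit.py", line 21, in fit
    r=minimize(cost,x0,method="Nelder-Mead",options=dict(initial_simplex=sim,xatol=1e-4,fatol=1e-3)); return r.x,r.fun
    res = _minimize_neldermead(fun, x0, args, callback, bounds=bounds,
                               **options)
    fsim[j] = func(sim[j])
              ~~~~^^^^^^^^
    fx = function(np.copy(x), *(wrapper_args + args))
  File "fit.py", line 19, in cost
    return sum(((render(n,box(p[0],p[1],p[2],parts),w)-m)**2).sum() for n,m,w in views)
  File "fit.py", line 19, in <genexpr>
    return sum(((render(n,box(p[0],p[1],p[2],parts),w)-m)**2).sum() for n,m,w in views)
                 ~~~~~~^^^^^^^^^^^^^^^^^^^^^^^^^^^^^^^
  File "fit.py", line 12, in render
    p=np.array([proj(n,q) for q in b]); p=(p+0.5-[u0,v0])*S-0.5
                ~~~~^^^^^
  File "h.py", line 13, in proj
    m,f=K(n); c=(np.array(m["world_to_cam"])@np.append(p,1))[:3]; s=np.array([c[0],-c[1]])/-c[2]
        ~^^^
  File "h.py", line 4, in K
    m=camera_model(n); f=200/np.tan(np.radians(m["vfov"])/2); return m,f
ValueError: time passes only in moves, steps and waits
```

```bash
sed -i 's/^def K(n):/import functools\n@functools.lru_cache\ndef K(n):/' h.py
cat > m.py <<'E'
from fit import *
T=cv2.imread("pics/raw_t0.png").astype(float); S=cv2.imread("pics/raw_s0.png").astype(float)
def soft(I,w,f,lo,hi):
    a=I[w[1]:w[3],w[0]:w[2]]; return np.clip((f(a)-lo)/(hi-lo),0,1)
blue=lambda a:a[...,0]-a[...,1]
wt=(314,220,332,238); ws=(322,248,346,278)
mt=soft(T,wt,blue,0,90); ms=soft(S,ws,blue,0,50)
R=[(-.01,.01,-.0075,.0075,0,.028)]
p=atz("top",322.7,229,.028)
for nm,v in(("both",[("top",mt,wt),("scene",ms,ws)]),("top",[("top",mt,wt)]),("scene",[("scene",ms,ws)])):
    for y in(0.3,-1.2): print(nm,*[np.round(q,4) for q in fit(v,R,[p[0],p[1],y])])
z=lambda u,v:(235+u/3.7-.5+.135,130+v/3.7-.5+.135)
sat=lambda a:-(a.max(-1)-a.min(-1))
wt2=(242,219,272,262)
SK=[(-.023,.023,-.02,.02,0,.02),(-.039,.039,-.02,.02,0,.012)]
p=atz("top",*z(79,407),.02); print("sock guess",p)
M=soft(T,wt2,sat,-35,-12); print((M>.5).astype(int).sum(1))
print(fit([("top",M,wt2)],SK,[p[0],p[1],0.1]))
for nm,u,v,h in(("TL",65,148,.008),("BL",85,268,.008),("BR",445,205,.008),("TR",425,85,.008),("knob",287,136,.1745),("gauge",566,350,.03),("plug",195,386,.02)): print(nm,atz("top",*z(u,v),h).round(4))
zs=lambda u,v:(220+u/3.7-.365,150+v/3.7-.365)
for nm,u,v,h in(("BL",162,335,.008),("BR",580,330,.008),("knobtop",413,22,.1745),("well",112,415,.02)): print("S",nm,atz("scene",*zs(u,v),h).round(4))
print("well top",atz("top",*z(78,407),.02))
E
python3 m.py
```

```text
both [ 0.47   -0.2004  0.2892] 9.6565
both [ 0.4699 -0.2006 -1.446 ] 35.5755
top [ 0.4695 -0.2008  0.3356] 2.9301
top [ 0.4694 -0.2006  0.353 ] 3.0733
scene [ 0.4711 -0.1999  0.332 ] 4.1207
scene [ 0.4713 -0.2005 -1.4421] 18.156
sock guess [ 0.44340869 -0.04447638  0.02      ]
[ 3  4  3  5  9 16 18 18 18 18 19 18 18 19 19 19 19 19 19 19 19 19 19 19
 21 21 22 22 23 22 22 22 22 21 21 20 17 15  9  4  6  8  9]
(array([ 0.44219246, -0.04319904,  0.14207298]), np.float64(85.67172605563222))
TL [ 0.6095 -0.031   0.008 ]
BL [ 0.532  -0.0452  0.008 ]
BR [ 0.5746 -0.2766  0.008 ]
TR [ 0.6525 -0.2633  0.008 ]
knob [ 0.5954 -0.177   0.1745]
gauge [ 0.4819 -0.3511  0.03  ]
plug [ 0.4573 -0.1177  0.02  ]
S BL [ 0.5268 -0.0468  0.008 ]
S BR [ 0.57   -0.2771  0.008 ]
S knobtop [ 0.6061 -0.1743  0.1745]
S well [ 0.4425 -0.0436  0.02  ]
well top [ 0.44340278 -0.04384282  0.02      ]
```

step_arm --pt "0.6 2 4 -2 0 0 0.12" --pt "0.6 4 8 -5 0 0 0.24" --pt "0.6 6 12.7 -8 0 0 0.36" --pt "0.6 6 12.7 -11 0 0 0.48" --pt "0.6 6 12.7 -13 0 0 0.6" --grip_force 10

```text
time: 0.52
tool_pos: [0.4713, -0.1978, 0.0959]
tool_rot: [3.14, -0.0, 1.505]
contact_force: [0.3, -0.3, -0.6]
opening: 0.0628
grip_force: 0.0
```

step_arm --pt "0.6 0 0 0 0 0 0.12" --pt "0.6 0 0 -1 0 0 0.24" --pt "0.6 0 0 -2 0 0 0.36" --pt "0.6 0 0 -3 0 0 0.39" --pt "0.6 0 0 -3 0 0 0.39"

```text
time: 0.93
tool_pos: [0.469, -0.1998, 0.0648]
tool_rot: [-3.139, -0.003, 1.888]
contact_force: [-0.3, 0.9, 0.0]
opening: 0.055
grip_force: 0.0
```

Run:
```python
from h import *
s=observe(); print(s["tool_pos"],s["tool_rot"],s["time"],s["opening"])
z=lambda u,v:(u/1.25,v/1.25)
b=atz("scene",*z(250,302),0); print("box bottom corner",b)
for h in(.05,.08,.1,.12,.15,.2): print(h,proj("scene",[b[0],b[1],h])*1.25)
# knob black blob in top
T=cv2.imread("pics/raw_t0.png"); w=T[155:180,300:325].astype(float); print(w.mean(-1).astype(int)[5:20,5:20])
save("scene","s2.png",(300,220,420,310),5)
```

```text
[ 0.46898732 -0.19983887  0.06476203] [-3.13897587 -0.00315024  1.8879811 ] 0.9333 0.05500286908471017
box bottom corner [0.50902854 0.08669695 0.        ]
0.05 [245.70042741 277.75991858]
0.08 [243.03269939 262.51699631]
0.1 [241.21710932 252.05116775]
0.12 [239.37167806 241.33502319]
0.15 [236.54746187 224.77784783]
0.2 [231.69148248 195.84283377]
[[140 167 167 170 168 163 144 152 174 177 179 178 175 176 175]
 [175 181 182 172 125  93  77  79  95 118 172 178 178 177 177]
 [178 179 168 108  65  48  47  47  51  60 101 141 130 136 153]
 [179 175 121  60  45  46  49  49  47  47  57  87  99  98 115]
 [181 173  80  45  48  48  49  47  50  47  48  59  85  87 100]
 [180 173  69  43  49  48  49  49  49  47  50  54  81  85  94]
 [182 176  70  44  48  49  51  50  51  51  49  54  74  83  91]
 [185 175  72  47  48  48  49  50  48  50  51  54  72  81  86]
 [182 175 106  55  47  50  51  49  49  52  54  65  83  82  82]
 [153 155 134  70  49  49  49  48  50  48  56  86  97  83  81]
 [128 134 142  91  43  45  47  47  41  41  55 106  98  82  80]
 [134 135 137 121  62  42  37  37  37  46  76 111  86  84  84]
 [123 119 118 116 102  82  61  62  75  87 107 118  73  82  80]
 [108 106 103 116 113 112 128 131 131 134 136 130  73  56  58]
 [122 133 133 136 134 134 135 122 113 110 114 122  76  51  51]]
```

View pics/s2.png

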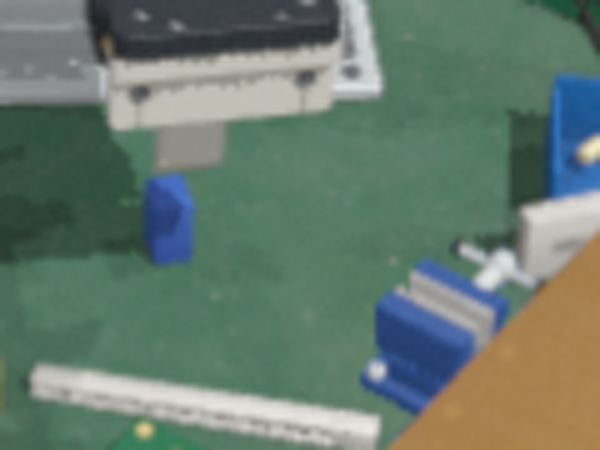

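step_arm --pt "0.6 0.1 0 -2.5 0 0 0" --pt "0.6 0.1 0 -5.2 0 0 0" --pt "0.6 0.1 0 -5.2 0 0 0" --pt "0.2 0.1 0 -5.2 0 0 0" --pt "0.15 0.1 0 -5.2 0 0 0" --grip_force 12

```text
time: 1.4
tool_pos: [0.4719, -0.2011, 0.016]
tool_rot: [3.141, 0.001, 1.886]
contact_force: [0.4, 0.0, 0.7]
opening: 0.0458
grip_force: 0.0
```

step_arm --pt "0.1 0 0 0 0 0 0" --pt "0.1 0 0 0 0 0 0" --pt "0.1 0 0 0 0 0 0" --pt "0.1 0 0 0 0 0 0" --pt "0.1 0 0 0 0 0 0"

```text
time: 1.82
tool_pos: [0.4716, -0.2009, 0.0154]
tool_rot: [3.141, 0.001, 1.887]
contact_force: [-0.8, 0.0, 4.8]
opening: 0.0198
grip_force: 12.0
```

step_arm --pt "0.1 0 0 2.5 0 0 0" --pt "0.1 0 0 5 0 0 0" --pt "0.1 -0.7 4 5 0 0 -0.05" --pt "0.1 -1.5 8 5 0 0 -0.1" --pt "0.1 -2.2 12 5 0 0 -0.15"

```text
time: 2.23
tool_pos: [0.4487, -0.0798, 0.0652]
tool_rot: [3.141, 0.0, 1.732]
contact_force: [1.3, 0.6, -1.2]
opening: 0.0194
grip_force: 12.0
```

step_arm --pt "0.1 -0.6 3.0 0 0 0 -0.03" --pt "0.1 -0.7 3.7 -1 0 0 -0.03" --pt "0.1 -0.7 3.7 -1.5 0 0 -0.03" --pt "0.1 -0.7 3.7 -1.5 0 0 -0.03" --pt "0.1 -0.7 3.7 -1.5 0 0 -0.03"

```text
time: 2.65
tool_pos: [0.4425, -0.0444, 0.0497]
tool_rot: [-3.142, 0.0, 1.707]
contact_force: [-0.4, -0.3, -1.1]
opening: 0.0197
grip_force: 12.0
```

Run:
```python
from h import *
s=observe(); print(s["tool_pos"],s["tool_rot"],s["time"],s["opening"],s["contact_force"])
save("scene","s3.png",(215,215,305,300),6)
import json
im=read_camera("top"); cv2.imwrite("pics/raw_t3.png",im[:,:,::-1])
```

```text
[ 0.44253748 -0.04437504  0.04966116] [-3.14151551e+00  1.16071013e-04  1.70651378e+00] 2.65 0.019682211836718786 [-0.44505    -0.2957805  -1.13825317]
```

View pics/s3.png

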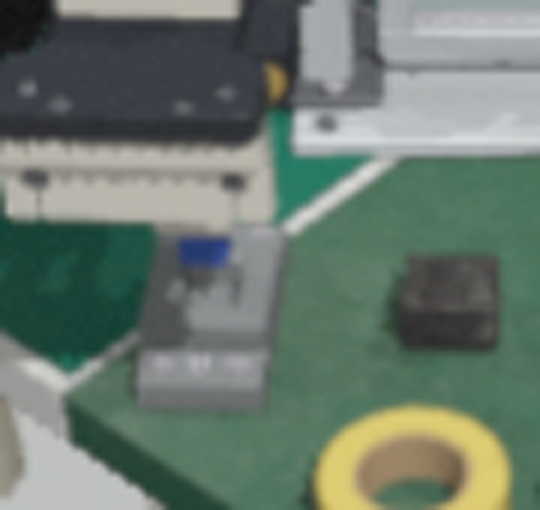

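```bash
cat > m2.py <<'E'
from fit import *
SK=[(-.023,.023,-.02,.02,0,.02),(-.039,.039,-.02,.02,0,.012)]
def go(n,f,win):
    I=cv2.imread(f).astype(float)[win[1]:win[3],win[0]:win[2]]
    g=I[...,1]-(I[...,0]+I[...,2])/2; br=I.mean(-1)
    m=np.clip((28-g)/20,0,1); W=1-cv2.dilate((br>178).astype(np.uint8),np.ones((3,3)))
    k,l,st,c=cv2.connectedComponentsWithStats(((m>.4)&(W>0)).astype(np.uint8),connectivity=4)
    return I,m,W
for n,f,win in(("top","pics/raw_t0.png",(240,216,274,262)),("scene","pics/raw_s0.png",(232,246,268,290))):
    I,m,W=go(n,f,win)
    def cost(p): return (W*(render(n,box(*p,SK),win)-m)**2).sum()
    x0=np.array([.4425,-.0438,.135]); sim=np.array([x0]+[x0+d for d in np.diag([.004,.004,.08])])
    r=minimize(cost,x0,method="Nelder-Mead",options=dict(initial_simplex=sim,xatol=1e-4,fatol=1e-3)); print(n,r.x.round(4),r.fun)
    print(m.round(1)[::4,::3],W.mean())
R=[(-.01,.01,-.0075,.0075,.0343,.0623)]
bx=box(.4425,-.0444,.136,R)[0]
print("scene pred lower corners (zoom)",[((proj("scene",q)-[215,215]+.5)*6).round(0).tolist() for q in bx if q[2]<.04])
I=cv2.imread("pics/raw_s3.png")[250:264,240:258].astype(int); print((I[...,0]-I[...,1]))
w=box(.4425,-.0438,.135,[(-.013,.013,-.0105,.0105,.02,.02)])[0][::2]
print("well pred s0 zoom",[((proj("scene",q)-[220,150]+.5)*3.7).round(0).tolist() for q in w],"top",[((proj("top",q)-[235,130]+.5)*3.7).round(0).tolist() for q in w])
T=cv2.imread("pics/raw_t0.png")[228:252,248:266].mean(-1).astype(int); print(T)
S=cv2.imread("pics/raw_s0.png")[254:272,238:262].mean(-1).astype(int); print(S)
E
python3 m2.py
```

```text
top [ 0.4426 -0.0431  0.1474] 13.358079825067282
[[0.  0.  0.  0.  0.  0.  0.  0.5 0.8 0.  0.  0. ]
 [0.  0.  0.  0.  0.  0.  0.  1.  0.  0.  0.  0. ]
 [0.  0.  0.1 0.7 0.9 1.  1.  1.  0.  0.  0.  0. ]
 [0.  0.  0.8 1.  1.  1.  1.  1.  0.1 0.  0.  0. ]
 [0.  0.  0.9 1.  1.  1.  1.  1.  1.  0.  0.  0. ]
 [0.  0.  0.4 1.  1.  1.  1.  1.  1.  0.1 0.  0. ]
 [0.  0.  0.2 1.  1.  1.  1.  1.  1.  0.  0.  0. ]
 [0.  0.  1.  1.  1.  1.  1.  1.  1.  0.1 0.  0.2]
 [0.  0.4 0.4 1.  1.  1.  1.  1.  1.  0.  0.  0. ]
 [0.  0.5 0.2 0.8 1.  1.  1.  1.  1.  0.8 0.1 0. ]
 [1.  0.1 0.1 0.2 1.  1.  1.  0.8 0.3 0.  0.1 0. ]
 [1.  1.  1.  0.4 0.  0.  0.  0.  0.  0.  0.  0. ]] 0.8286445012787724
scene [ 0.4433 -0.0425  0.1303] 22.830771097654747
[[0.  0.  0.  0.  0.  0.  0.  0.  0.  0.  0.  0. ]
 [0.  0.  0.  0.  0.  0.  0.  0.  0.  0.  0.  1. ]
 [0.  0.  0.  0.3 1.  1.  1.  1.  1.  1.  1.  0. ]
 [0.  0.  0.  1.  1.  1.  1.  1.  1.  1.  1.  0.2]
 [0.  0.  0.  1.  1.  1.  1.  1.  1.  1.  0.8 0.2]
 [0.  0.  0.8 1.  1.  1.  1.  1.  1.  1.  0.4 0.2]
 [0.  0.  1.  1.  1.  1.  1.  1.  1.  1.  0.2 0.2]
 [1.  0.8 1
[... 4426 characters left out ...]
35 145 146 146 143 131 124 128 141 141 141 143 141 139 127 124 140
  146 146 144 132 105  96]
 [103 143 146 146 146 145 139 136 140 143 145 146 145 144 142 140 137 142
  146 147 145 130 102  97]
 [115 144 146 146 147 146 146 146 147 146 146 146 146 147 147 146 146 146
  147 146 143 126  97  97]
 [124 143 145 146 145 145 146 146 145 145 146 145 145 146 146 146 145 146
  146 145 140 120  97  98]
 [120 132 133 134 134 135 133 134 134 134 134 135 136 136 138 138 139 139
  138 138 132 114  95  99]
 [116 116 117 116 116 117 116 116 117 116 116 117 117 119 122 121 121 121
  120 121 117 104  96  98]
 [113 113 113 113 113 114 114 114 113 114 114 114 115 113 114 115 115 114
  114 115 111 102  96  97]]
```

step_arm --pt "0.1 0 0.1 0 0 0 0" --pt "0.1 0 0.1 -0.6 0 0 0" --pt "0.1 0 0.1 -1.2 0 0 0" --pt "0.1 0 0.1 -1.6 0 0 0" --pt "0.1 0 0.1 -1.7 0 0 0"

```text
time: 3.17
tool_pos: [0.442, -0.0429, 0.0319]
tool_rot: [-3.141, 0.0, 1.707]
contact_force: [0.3, -2.0, 0.6]
opening: 0.0199
grip_force: 12.0
```

step_arm --pt "0.1 0 -0.03 -0.2 0 0 0" --pt "0.1 0 -0.03 -0.4 0 0 0" --pt "0.1 0 -0.03 -0.6 0 0 0" --pt "0.1 0 -0.03 -0.7 0 0 0" --pt "0.1 0 -0.03 -0.7 0 0 0"

```text
time: 3.58
tool_pos: [0.4423, -0.043, 0.0256]
tool_rot: [3.142, 0.0, 1.707]
contact_force: [-0.2, -1.2, -0.7]
opening: 0.0196
grip_force: 12.0
```

step_arm --pt "0.1 0 0 -0.1 0 0 0" --pt "0.1 0 0 -0.2 0 0 0" --pt "0.1 0 0 -0.3 0 0 0" --pt "0.1 0 0 -0.3 0 0 0"

```text
time: 3.92
tool_pos: [0.4423, -0.043, 0.0238]
tool_rot: [3.141, 0.0, 1.707]
contact_force: [-3.9, -1.5, 13.5]
opening: 0.0198
grip_force: 12.0
```

step_arm --pt "0.1 0 0 0.1 0 0 0" --pt "0.3 0 0 0.1 0 0 0" --pt "0.45 0 0 0.1 0 0 0" --pt "0.45 0 0 0.1 0 0 0" --pt "0.45 0 0 0.1 0 0 0"

```text
time: 4.33
tool_pos: [0.4421, -0.0428, 0.0236]
tool_rot: [-3.141, -0.0, 1.707]
contact_force: [0.8, 0.5, -0.2]
opening: 0.0402
grip_force: 0.0
```

step_arm --pt "0.45 0 0 2 0 0 0" --pt "0.45 0 0 5 0 0 0" --pt "0.45 0 0 9 0 0 0" --pt "0.45 0 0 13 0 0 0" --pt "0.45 0 0 16.5 0 0 0"

```text
time: 4.75
tool_pos: [0.4421, -0.0428, 0.191]
tool_rot: [3.141, 0.0, 1.707]
contact_force: [0.8, -0.4, -0.0]
opening: 0.0416
grip_force: 0.0
```

step_arm --pt "0.45 -1 -3 0 0 0 0" --pt "0.45 -1 -6 0 0 0 0" --pt "0.45 -1 -10 0 0 0 0" --pt "0.45 -1 -13.4 0 0 0 0.04" --pt "0.45 -1 -13.4 0 0 0 0.04"

```text
time: 5.17
tool_pos: [0.4324, -0.1821, 0.1888]
tool_rot: [3.141, 0.003, 1.745]
contact_force: [-0.1, 0.7, -0.1]
opening: 0.0415
grip_force: 0.0
```

Run:
```python
from h import *
s=observe(); print(s["tool_pos"],s["tool_rot"],s["time"],s["opening"])
im=read_camera("scene"); cv2.imwrite("pics/raw_s4.png",im[:,:,::-1])
a=cv2.resize(im[130:290,225:400],None,fx=3.7,fy=3.7,interpolation=cv2.INTER_CUBIC)
cv2.imwrite("pics/s4.png",a[:,:,::-1])
for p in([.4423,-.0435,.038],[.4423,-.0435,.024],[.5954,-.177,.1745],[.5954,-.1717,.1745]): print((proj("scene",p)-[225,130]+.5)*3.7)
```

```text
[ 0.43244717 -0.18207154  0.18875921] [3.14094045e+00 2.76878443e-03 1.74460554e+00] 5.1667 0.04146553864784799
[ 90.79953536 462.68679784]
[ 93.07277957 483.74154431]
[397.21614293 106.07389382]
[387.28586157 105.28443225]
```

View pics/s4.png

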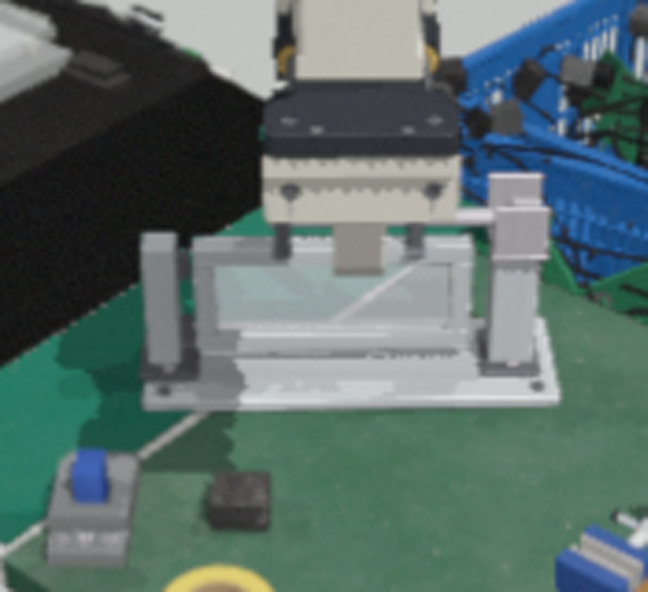

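step_arm --pt "0.6 4 0.2 0.4 0 0 0" --pt "0.6 8 0.4 0.4 0 0 0" --pt "0.6 12 0.55 0.4 0 0 0.01" --pt "0.6 16.4 0.55 0.4 0 0 0.01" --pt "0.6 16.4 0.55 0.4 0 0 0.01"

```text
time: 5.63
tool_pos: [0.6014, -0.1696, 0.1905]
tool_rot: [3.14, -0.001, 1.759]
contact_force: [-1.7, -0.2, -0.5]
opening: 0.0552
grip_force: 0.0
```

step_arm --pt "0.6 0 0 -2 0 0 0" --pt "0.6 0 0 -4 0 0 0" --pt "0.6 0 0 -5.5 0 0 0" --pt "0.6 0 0 -5.5 0 0 0" --pt "0.6 0 0 -5.5 0 0 0"

```text
time: 6.05
tool_pos: [0.5955, -0.1703, 0.1371]
tool_rot: [-3.14, -0.002, 1.757]
contact_force: [0.4, 0.2, 0.5]
opening: 0.0552
grip_force: 0.0
```

Run:
```python
from h import *
s=observe(); print(s["tool_pos"],s["tool_rot"],s["time"],s["opening"],s["contact_force"])
im=read_camera("scene"); cv2.imwrite("pics/raw_s5.png",im[:,:,::-1])
a=cv2.resize(im[110:230,260:400],None,fx=5,fy=5,interpolation=cv2.INTER_CUBIC)
cv2.imwrite("pics/s5.png",a[:,:,::-1])
```

```text
[ 0.59548755 -0.17030448  0.13709631] [-3.13959643e+00 -1.61988380e-03  1.75726151e+00] 6.05 0.055154993568559414 [0.40118926 0.23854994 0.48148419]
```

View pics/s5.png

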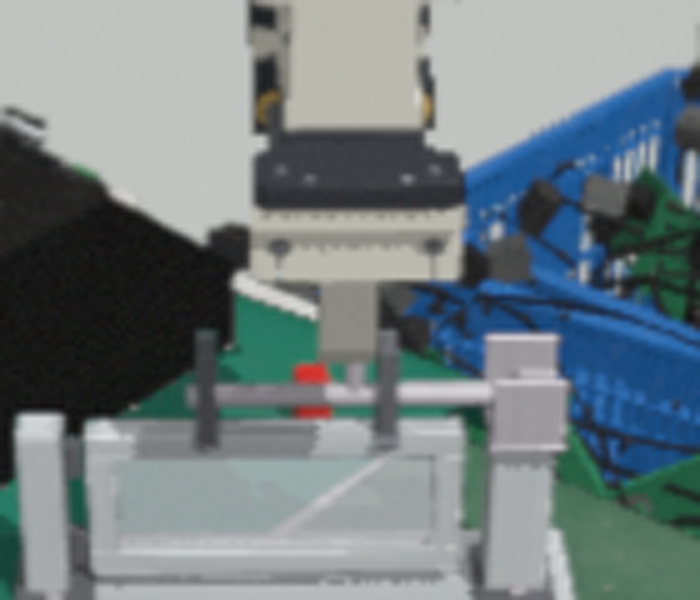

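step_arm --pt "0.6 0 -0.25 0 0 0 0" --pt "0.6 0 -0.45 0 0 0 0" --pt "0.2 0 -0.45 0 0 0 0" --pt "0.1 0 -0.45 0 0 0 0" --pt "0.1 0 -0.45 0 0 0 0" --grip_force 30

```text
time: 6.52
tool_pos: [0.5963, -0.1761, 0.1381]
tool_rot: [3.141, 0.0, 1.756]
contact_force: [0.5, -0.3, 0.7]
opening: 0.0395
grip_force: 0.0
```

step_arm --pt "0.1 0 0 0 0 0 0" --pt "0.1 0 0 0 0 0 0" --pt "0.1 0 0 0 0 0 0" --pt "0.1 0 0 0 0 0 0"

```text
time: 6.85
tool_pos: [0.5971, -0.1758, 0.1379]
tool_rot: [3.14, 0.0, 1.757]
contact_force: [4.4, 0.6, -1.6]
opening: 0.0187
grip_force: 30.0
```

step_arm --pt "0.1 0 0 0.3 0 0 0" --pt "0.1 0 0 0.6 0 0 0" --pt "0.1 0 0 0.9 0 0 0" --pt "0.1 0 0 1.05 0 0 0" --pt "0.1 0 0 1.05 0 0 0"

```text
time: 7.27
tool_pos: [0.5969, -0.1758, 0.1488]
tool_rot: [3.14, 0.0, 1.757]
contact_force: [5.7, 1.8, -1.8]
opening: 0.0185
grip_force: 30.0
```

step_arm --pt "0.1 0.0 0.4 0 0 0 0" --pt "0.1 -0.05 0.8 0 0 0 0" --pt "0.1 -0.15 1.2 0 0 0 0" --pt "0.1 -0.2 1.5 0 0 0 0" --pt "0.1 -0.2 1.5 0 0 0 0"

```text
time: 7.68
tool_pos: [0.5941, -0.16, 0.1482]
tool_rot: [-3.142, -0.001, 1.757]
contact_force: [4.1, 1.5, -2.0]
opening: 0.0184
grip_force: 30.0
```

step_arm --pt "0.1 -0.05 0.6 0 0 0 0" --pt "0.1 -0.15 1.2 0 0 0 0" --pt "0.1 -0.28 1.8 0 0 0 0" --pt "0.1 -0.38 2.35 0 0 0 0" --pt "0.1 -0.38 2.35 0 0 0 0"

```text
time: 8.1
tool_pos: [0.5898, -0.136, 0.1481]
tool_rot: [-3.141, -0.001, 1.758]
contact_force: [2.1, 1.1, -2.4]
opening: 0.0185
grip_force: 30.0
```

step_arm --pt "0.1 0 0 0 0 0 0" --pt "0.1 0 0 0 0 0 0"

```text
time: 8.27
tool_pos: [0.5901, -0.1372, 0.1481]
tool_rot: [-3.141, -0.0, 1.757]
contact_force: [1.5, 1.5, -1.4]
opening: 0.0182
grip_force: 30.0
```

step_arm --pt "0.1 0.4 0.1 0 0 0 0.05" --pt "0.1 0.8 0.2 0 0 0 0.1" --pt "0.1 1.2 0.33 0 0 0 0.15" --pt "0.1 1.54 0.46 0 0 0 0.2" --pt "0.1 1.54 0.46 0 0 0 0.2"

```text
time: 8.68
tool_pos: [0.6053, -0.133, 0.1478]
tool_rot: [-3.14, -0.001, 1.958]
contact_force: [-3.6, 0.1, -1.1]
opening: 0.018
grip_force: 30.0
```

step_arm --pt "0.1 0.4 0.18 0 0 0 0.06" --pt "0.1 0.78 0.37 0 0 0 0.11" --pt "0.1 1.15 0.58 0 0 0 0.16" --pt "0.1 1.45 0.79 0 0 0 0.21" --pt "0.1 1.8 1.03 0 0 0 0.26"

```text
time: 9.1
tool_pos: [0.6228, -0.1232, 0.1478]
tool_rot: [-3.139, -0.001, 2.217]
contact_force: [-2.8, -1.2, -1.4]
opening: 0.0183
grip_force: 30.0
```

step_arm --pt "0.1 0.15 0.13 0 0 0 0.03" --pt "0.1 0.3 0.25 0 0 0 0.06" --pt "0.1 0.3 0.25 0 0 0 0.06" --pt "0.1 0.3 0.25 0 0 0 0.06" --pt "0.1 0.3 0.25 0 0 0 0.06"

```text
time: 9.52
tool_pos: [0.6262, -0.1205, 0.148]
tool_rot: [-3.141, -0.001, 2.275]
contact_force: [-2.6, -1.1, -1.8]
opening: 0.0185
grip_force: 30.0
```

Run:
```python
from h import *
s=observe(); print(s["tool_pos"],s["tool_rot"],s["time"],s["opening"],s["contact_force"],s["qvel"])
im=read_camera("scene"); cv2.imwrite("pics/raw_s6.png",im[:,:,::-1])
a=cv2.resize(im[110:290,215:400],None,fx=3.3,fy=3.3,interpolation=cv2.INTER_CUBIC)
cv2.imwrite("pics/s6.png",a[:,:,::-1])
```

```text
[ 0.62623277 -0.12049055  0.14799284] [-3.14065169e+00 -6.66076967e-04  2.27493723e+00] 9.5167 0.018479294575846125 [-2.56604377 -1.12407751 -1.76489263] [ 0.00083102 -0.00032111 -0.00072402  0.00150847 -0.00136969 -0.00452046]
```

View pics/s6.png

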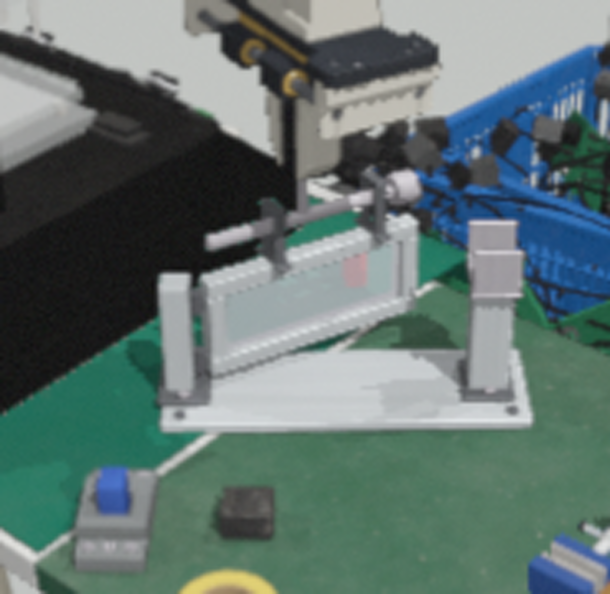

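```bash
python3 -c "
from cell import *
print(hand_in())"
```

```text
the job is handed in; nothing more can be done
None
```

I've handed the job in. The relay is fully in its socket and released, the bolt was lifted and drawn about 39 mm, and the gripper is holding the gate about 30° open by the knob, at rest. I kept clear of the loose connector and the gauge block. The hand-in gave no verdict, so this comes from the arm readings and the last picture.

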